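Gauge two panels by pinching and press each into its jig slot

TASK

Two look-alike plywood panels stand in the wooden tray; one is a little thicker. Feel with the gripper which is which, then press the thicker one into the wide slot of the jig and the thinner one into the narrow slot, each fully down to the slot floor, upright, centred along its slot and let go. The slot blocks are clamped a little off their marked places, so feel for each slot, press only gently on the jig, and do not disturb the other things on the bench.

Things in the scene. Friction and masses are not known exactly. Their poses are not given: they have to be found in the camera images.
- panel_1: one of two look-alike plywood panels, 80 mm wide (x) and 80 mm tall (z), with a 28 x 20 mm window (34 to 54 mm up). One of the two is 12 mm thick, the other 9 mm (along y); which is which is not told. 30 to 70 g. Origin: centre of its lower edge. It starts upright in a groove of the tray
- panel_2: the other panel, same width, height and window, the other thickness; origin and axes as for panel_1
- tray: fixed wooden tray, 90 x 150 mm (x, y), 22 mm high, with two loose grooves 20 mm wide, running along its x at y = +35 and -35 mm; groove floor 8 mm above the bench. Origin: centre of its underside. A panel stands in each groove, top edge 88 mm above the bench, its width along the tray's x
- jig: fixed jig: aluminium plate 100 x 190 mm (x, y), 10 mm thick, with two grey plastic blocks, tops 42 mm above the bench, each with one slot along x. Wide slot towards +y, by the tall end plate (40 mm high); narrow slot towards -y, by the low end plate (16 mm high). A push or knock of over 80 N on the jig damages it (touch down at 8 mm/s or less). Origin: centre of the plate's underside; z up
- slot_wide (a point): nominal centre of the wide slot, at the block's top face (jig y = +35 mm); axes as the jig. The slot is 13.5 mm wide (y), 70 mm long (x), open at both ends, 24 mm deep; walls beside it 16 mm thick. The block is really clamped up to 7 mm to either side (along jig y) of this point, unmeasured, and does not shift under load
- slot_narrow (a point): the same for the narrow slot (jig y = -35 mm): 10.5 mm wide, its block too clamped up to 7 mm off along jig y, apart from the other. In both slots a steel leaf spring in the +y wall rubs on the panel from about 10 mm below the top face down and pushes it to -y; reaching the floor takes a downward push of some 3 to 10 N, more than a panel's weight
- tape: bystander: blue tape roll, 90 mm across, 25 mm high, lying flat; origin at the centre of its underside
- solder: bystander: spool 48 mm across, 32 mm high; origin at the centre of its underside
- screwdriver: bystander: screwdriver lying on the bench between tray and jig, roughly along x
- speaker: bystander: square loudspeaker driver 70 x 70 mm, 33 mm high; origin at the centre of its underside
- pliers: bystander: pliers with blue handles, about 170 mm long, lying flat

How it is judged:
By the outcome, as a careful person would: the job done as asked, in the order asked, and still so for the second after the job is handed in, with the robot touching nothing.
It also fails if it takes over 72 s, if anything falls off the work surface, if the arm or the gripper's body presses on something with over 40 N, if the wrist force passes 120 N, or if a joint passes its speed limit or range.

ROBOT

A 6-joint arm with a two-finger parallel gripper is mounted at the origin on the work surface. World frame = base frame: x ahead of the robot, y to its left, z up, the work surface at z = 0. Lengths are in m, angles in rad, forces in N, time in s.
With the tool pointing down it reaches from about 0.25 to 0.775 m from the base axis. Payload 4 kg.
Tool frame: the origin (TCP) lies at the centre of the arm's flange, where the gripper is bolted on; the fingertips stand 199 mm ahead of it and the grasp point (between the pads) lies 180 mm ahead of it (robot.tcp_to_tips is the z of the fingertips in the tool frame, in m); z points along the fingers, y is the line along which they close (so a half turn about z gives the same grasp; the last joint's range is limited). The gripper opens to 94 mm and grips with 3 to 60 N. Pads are 16 mm wide; open, the fingers measure 119 mm over their backs; the gripper's body (75 mm by 177 mm) begins 78 mm behind the grasp point.
Start: joints at [-1.379, 0.087, 1.371, -0, 1.684, -0.103], TCP at [0.16, -0.526, 0.405] pointing down, gripper open.
Joint ranges: [-3.1, 3.1], [-0.76, 2.03], [0.27, 2.55], [-1.08, 4.22], [0.17, 2.65], [-2.57, 2.57]. Speed limits (rad/s): [2.79, 2.79, 3.14, 3.14, 3.14, 3.14].

INTERFACE

Orientations are given as [roll, pitch, yaw] about the fixed x, y, z axes, in that order (R = Rz(yaw) Ry(pitch) Rx(roll)).
In Python, from bench import robot gives the robot as it stands.
- The arm moves only by the tool play_rows, never from a script. Its arguments are lists of equal length, an entry for each row: "translation": the shift along the tool's x, y, z scaled (see below), a list of three; "twist": the turn, a rotation vector about the tool's x, y, z scaled (see below), a list of three; "gripper": the opening, from -1 (shut) to 1 (fully open). A call has 1 to 8 rows; each row shifts and turns the commanded pose from where the row before left it, along the tool's axes as they then stand; what a row does not reach is not made up. The controller multiplies each number of a shift by 0.04 m and each number of a turn by 0.1 rad. A row lasts 1/10 s, in which the tool goes at most 50 mm and 8.59 degrees, less where a joint would pass 70% of its speed; a pose out of reach is approached as far as the arm can. A call with a number of a shift or a turn outside -1 to 1 is refused whole. A call with a gripper value outside its range is refused whole. The fingers move at their own pace and stop on an object; the grip force is fixed at half the most. Time passes only in rows, so rows that do not move let the fingers close. It gives the time, the measured TCP pose, the force, the opening and the grip force at its end, in the units of the state.
- robot.get_obs(): the state, without advancing time (a new reading comes with each control period).
- robot.snapshot(name): name is "scene" or "side" or "wrist"; returns the picture (400x640x3 uint8, red, green, blue); there is no depth.
- robot.camera_model(name): a dict with "camera_matrix" (3x3 intrinsics, pixels), "rvec" (rotation vector, rad) and "tvec" (3), from world to camera coordinates, as OpenCV has them. Camera axes: x right, y down, z forward; pixel columns grow to the right and rows downward; lengths in m; the calibration is good to about 2 mm. A picture is of the moment at which its call begins: read the wrist's pose just before it. camera_model takes no time and is no camera call; for the wrist camera it gives the pose at the moment of the call.
- robot.close_job(): hands the job in; it is judged then, once.
Trained networks look in the newest picture that a camera, given by its name, has taken for a name from the list of things; names that differ only in an ending like _2 or _b are one class to them, and where a whole thing is asked for, a point or a joint stands for the part that bears it (a point fixed in the world has none). Each returns a list of dicts, best first, with "score" (0 to 1); they miss things now and then, are a little off and sometimes report something else, mostly with a low value. They report only what shows in the picture. A call takes as long as a camera call.
- robot.recognise(name, camera): "centre" ([x, y, z] in m, in world coordinates, good to about 4 mm: the middle of the surface that is visible of it).
- robot.spot_point(name, camera): "centre" ([x, y, z] in m, in world coordinates, good to about 4 mm: a listed point, or the origin of a listed thing).
The state is a dict: "time": time; "joint_positions": joint angles; "qvel": joint speeds; "joint_torque": joint torques, N m; "tool_pos": TCP position; "ee_rot": TCP orientation; "wrist_force": force on the tool from outside, world axes, zero at the start; "wrist_torque": the same for the moment, N m; "width": finger opening in m; "finger_force": force on a finger pad.
Only numpy, scipy, OpenCV 4.12 (cv2) and the standard library are available. Lean on these libraries where they do the work, as an engineer would, in place of code of your own. Each camera call takes 0.05 s, during which the arm holds its last target. There are 200 camera calls.

## Working session

There is one attempt and no reset: what is moved stays moved. The work goes in short steps, Python scripts to look and compute and a tool call to move; the robot and the scene stay as the last step left them, time stands still between calls to the robot, and variables do not carry over. Pictures are saved under pics/ and viewed, at most 10 in all, crops included, and the job is handed in when it is done.

Besides the shell and the picture viewer there is one more tool, called after "Call:" by a JSON object that holds its "name" and its "arguments". play_rows: Moves the arm, as the interface text tells. Its arguments: {"type":"object","properties":{"translation":{"type":"array","items":{"type":"array","items":{"type":"number","minimum":-1,"maximum":1}}},"twist":{"type":"array","items":{"type":"array","items":{"type":"number","minimum":-1,"maximum":1}}},"gripper":{"type":"array","items":{"type":"number"}}},"required":["translation","twist","gripper"]}

```bash
mkdir -p pics; ls; python3 - <<'E'
from bench import robot
import cv2
o=robot.get_obs();print({k:o[k] for k in o})
for n in("scene","side"):
    cv2.imwrite(f"pics/{n}0.png",robot.snapshot(n)[:,:,::-1])
    for t in("panel_1","tray","jig","slot_wide","slot_narrow","tape","solder","screwdriver","speaker","pliers"):
        print(n,t,[(d['score'],d['centre']) for d in robot.spot_point(t,n)][:3])
E
```

```text
pics
{'time': 0.0, 'joint_positions': array([-1.37912219e+00,  8.79406315e-02,  1.37224219e+00, -1.64609708e-05,
        1.68357350e+00, -1.03115216e-01]), 'qvel': array([ 0.00194923, -0.00044814,  0.00036786, -0.00051167,  0.00122019,
       -0.00035423]), 'joint_torque': array([-1.07575059e-03, -3.40182424e+01, -3.02428508e+01,  7.15252664e-02,
        3.31208738e-02, -1.71564516e-04]), 'tool_pos': array([ 0.15975996, -0.52616961,  0.40351767]), 'ee_rot': array([-3.13943879e+00, -2.06438962e-04,  2.94787293e-01]), 'wrist_force': array([-0.26181309, -0.45684809, -0.00799303]), 'wrist_torque': array([0.01865271, 0.02739008, 0.04981696]), 'finger_force': 0.0, 'width': 0.09416412679611026}
scene panel_1 [(0.65, [0.5093, 0.2582, 0.0095]), (0.59, [0.4844, 0.1896, 0.0072]), (0.5, [0.4978, 0.225, -0.0009])]
scene tray [(0.75, [0.4974, 0.2288, -0.0032])]
scene jig [(0.82, [0.5253, -0.1822, -0.0055])]
scene slot_wide [(0.75, [0.5274, -0.1495, 0.0411])]
scene slot_narrow [(0.28, [0.5305, -0.1875, -0.0032])]
scene tape [(0.64, [0.7809, -0.1399, -0.0009])]
scene solder [(0.89, [0.418, 0.0073, 0.0042])]
scene screwdriver [(0.73, [0.5624, -0.0018, 0.0018])]
scene speaker [(0.97, [0.7586, 0.0271, 0.0038])]
scene pliers [(0.66, [0.7453, 0.2071, 0.0011])]
side panel_1 [(0.83, [0.5121, 0.2576, 0.0072]), (0.81, [0.4835, 0.1901, 0.01]), (0.42, [0.537, -0.2227, 0.0438])]
side tray [(0.96, [0.4973, 0.225, -0.0019])]
side jig [(0.63, [0.5287, -0.189, 0.0018])]
side slot_wide [(0.94, [0.5241, -0.156, 0.0405])]
side slot_narrow [(0.92, [0.5376, -0.2205, 0.0469])]
side tape [(0.88, [0.7757, -0.1437, -0.0006])]
side solder [(0.69, [0.417, 0.0045, 0.0023])]
side screwdriver [(0.78, [0.5591, -0.0002, 0.0015])]
side speaker [(0.9, [0.7651, 0.0319, -0.0002])]
side pliers [(0.89, [0.7386, 0.2172, -0.0028])]
```

View pics/scene0.png

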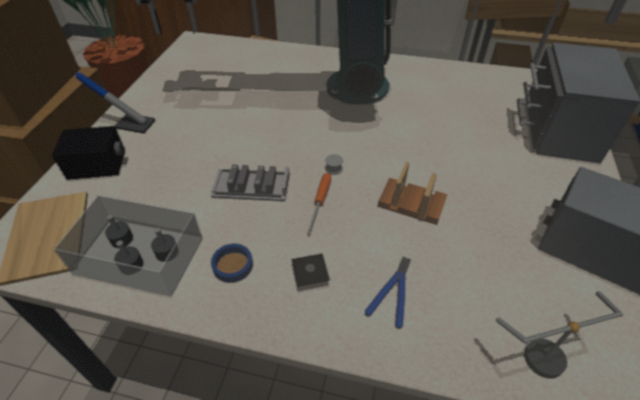

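View pics/side0.png

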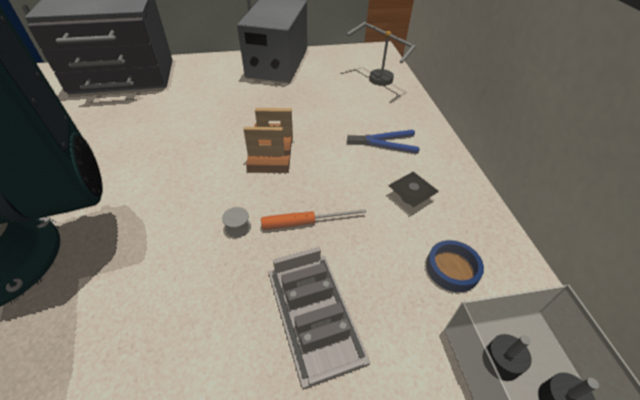

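```bash
cat > h.py <<'E'
from bench import robot
import numpy as np, cv2
from scipy.spatial.transform import Rotation as Ro
def pose():
    o=robot.get_obs(); return np.array(o['tool_pos']),Ro.from_euler('xyz',o['ee_rot']),o
def plan(x,y,z,yaw):
    """shift in row units (0.04 m) along current tool axes after turning; turn in units"""
    p,R,o=pose(); cy=o['ee_rot'][2]
    Rt=Ro.from_euler('xyz',[np.pi,0,yaw])
    d=(np.array([x,y,z])-p)
    print('pos',p.round(4),'rpy',np.round(o['ee_rot'],4),'t',o['time'])
    print('twist rotvec units (cur tool)',((R.inv()*Rt).as_rotvec()/0.1).round(3))
    print('shift units current axes',(R.inv().apply(d)/.04).round(3),' in target axes',(Rt.inv().apply(d)/.04).round(3))
def cam(n):
    m=robot.camera_model(n); return m['camera_matrix'],np.array(m['rvec']).ravel(),np.array(m['tvec']).ravel()
def unproj(n,uv,z,c=None):
    K,r,t=c or cam(n); R=Ro.from_rotvec(r).as_matrix(); C=-R.T@t
    out=[]
    for u,v in np.atleast_2d(uv):
        d=R.T@np.linalg.solve(K,[u,v,1]); out.append(C+d*(z-C[2])/d[2])
    return np.array(out)
def proj(n,P,c=None):
    K,r,t=c or cam(n); return cv2.projectPoints(np.array(P,float),r,t,K,None)[0][:,0]
E
python3 - <<'E'
from h import *
p,R,o=pose();K,r,t=cam("wrist");Rc=Ro.from_rotvec(r);C=-Rc.inv().apply(t)
print(K,R.inv().apply(C-p),(R.inv()*Rc.inv()).as_matrix().round(3))
plan(0.50,-0.19,0.40,0.206)
E
```

```text
[[331.68894959   0.         318.51507307]
 [  0.         331.68894959 199.00870352]
 [  0.           0.           1.        ]] [ 7.34928390e-02 -7.91033826e-06  1.97807595e-02] [[ 0.    -0.968 -0.251]
 [ 1.     0.001 -0.   ]
 [ 0.001 -0.251  0.968]]
pos [ 0.1598 -0.5263  0.4047] rpy [3.1415 0.     0.2948] t 1.1
twist rotvec units (cur tool) [0.001 0.    0.888]
shift units current axes [10.581 -5.573  0.117]  in target axes [10.045 -6.49   0.117]
```

Call:
{"name": "play_rows", "arguments": {"translation": [[0,0,0],[0.92,-0.52,0.05],[0.92,-0.52,0.05],[0.92,-0.52,0.05],[0.92,-0.52,0.05],[0.92,-0.52,0.05],[0.92,-0.52,0.05],[0.92,-0.52,0.05]], "twist": [[0,0,0.89],[0,0,0],[0,0,0],[0,0,0],[0,0,0],[0,0,0],[0,0,0],[0,0,0]], "gripper": [1,0,0,-0.15,-0.15,-0.15,-0.15,-0.15]}}

```text
time: 1.9
tool_pos: [0.3832, -0.3297, 0.3908]
ee_rot: [3.141, -0.0, 0.206]
wrist_force: [0.2, -0.0, 0.2]
width: 0.0418
finger_force: 0.0
```

Call:
{"name": "play_rows", "arguments": {"translation": [[0.92,-0.52,0.05],[0.92,-0.52,0.05],[0.92,-0.52,0.05],[0.92,-0.52,0.05],[0.92,-0.52,0.05],[0,0,0],[0,0,0]], "twist": [[0,0,0],[0,0,0],[0,0,0],[0,0,0],[0,0,0],[0,0,0],[0,0,0]], "gripper": [-0.15,-0.15,-0.15,-0.15,-0.15,-0.15,-0.15]}}

```text
time: 2.6
tool_pos: [0.5415, -0.1911, 0.3803]
ee_rot: [3.142, 0.001, 0.208]
wrist_force: [-1.3, -1.0, -0.4]
width: 0.0399
finger_force: 0.0
```

```bash
python3 - <<'E'
from h import *
p,R,o=pose();c=cam("wrist");im=robot.snapshot("wrist");np.savez("w1.npz",im=im,K=c[0],r=c[1],t=c[2])
cv2.imwrite("pics/w1.png",im[:,:,::-1])
for t in("jig","slot_wide","slot_narrow"):
    print(t,[(d['score'],d['centre']) for d in robot.spot_point(t,"wrist")][:3])
print(o['width']);plan(0.51,0.225,0.38,-0.384)
E
```

```text
jig [(0.92, [0.5313, -0.1853, -0.0006])]
slot_wide [(0.91, [0.5257, -0.1529, 0.0421])]
slot_narrow [(0.62, [0.5398, -0.2217, 0.048])]
0.03989768285373639
pos [ 0.5403 -0.1927  0.381 ] rpy [ 3.1411 -0.      0.2039] t 2.8
twist rotvec units (cur tool) [ 5.000e-03 -2.000e-03  5.879e+00]
shift units current axes [  1.373 -10.38    0.019]  in target axes [-4.614 -9.399  0.024]
```

View pics/w1.png

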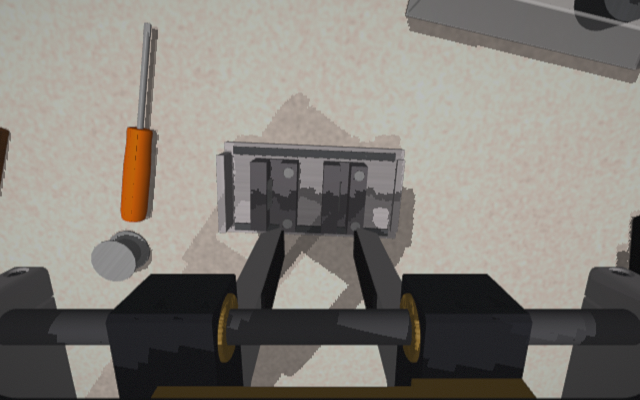

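```bash
python3 - <<'E'
from h import *
im=np.load("w1.npz")['im'][130:250,205:420]
g=cv2.resize(im,None,fx=3.7,fy=3.7,interpolation=cv2.INTER_CUBIC).astype(float)
g=255*np.clip(g/200,0,1)**0.6
cv2.imwrite("pics/w1c.png",g[:,:,::-1])
E
```

```text
[ WARN:0@0.117] global loadsave.cpp:1063 imwrite_ Unsupported depth image for selected encoder is fallbacked to CV_8U.
```

View pics/w1c.png

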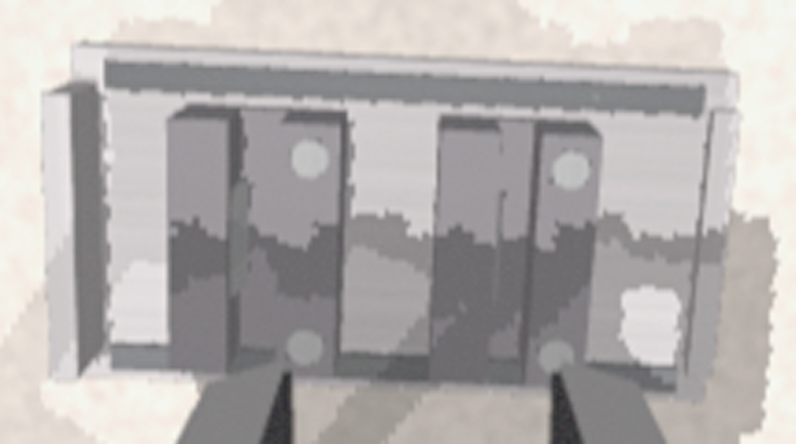

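```bash
python3 - <<'E'
from h import *
f=np.load("w1.npz");c=(f['K'],f['r'],f['t'])
def w(u,v,z): 
    return unproj(None,[[205+(u+.5)/3.7-.5,130+(v+.5)/3.7-.5]],z,c)[0]
P={'plateTL':(73,43,.01),'plateTR':(738,72,.01),'plateBL':(50,378,.01),
 'wL0':(168,120,.042),'wR0':(344,123,.042),'wL1':(168,372,.042),'wR1':(335,374,.042),'wsL0':(232,120,.042),'wsL1':(228,372,.042),'wsR0':(284,122,.042),
 'nL0':(440,129,.042),'nR0':(600,136,.042),'nL1':(430,378,.042),'nsL0':(500,131,.042),'nsL1':(491,350,.042),'nsR0':(538,133,.042),'nsR1':(525,370,.042)}
Q={k:w(*v) for k,v in P.items()}
for k,q in Q.items(): print(k,q.round(4))
def ang(a,b): d=Q[a]-Q[b]; return np.arctan2(d[1],d[0])
print([ (a,b,round(ang(a,b),3)) for a,b in(('wL0','wL1'),('wR0','wR1'),('wsL0','wsL1'),('nL0','nL1'),('nsR0','nsR1'),('nsL0','nsL1'))])
d=Q['plateTL']-Q['plateTR'];print('plate',np.arctan2(-d[0],d[1]),np.linalg.norm(d))
yaw=np.arctan2(-d[0],d[1])
ey=np.array([-np.sin(yaw),np.cos(yaw),0]);ex=np.array([np.cos(yaw),np.sin(yaw),0])
for k,q in Q.items(): print(k,(q@ex).round(4),(q@ey).round(4))
E
```

```text
plateTL [ 0.5645 -0.0855  0.01  ]
plateTR [ 0.5955 -0.2713  0.01  ]
plateBL [ 0.4635 -0.0924  0.01  ]
wL0 [ 0.5544 -0.1207  0.042 ]
wR0 [ 0.5631 -0.1657  0.042 ]
wL1 [ 0.4856 -0.1315  0.042 ]
wR1 [ 0.4945 -0.1765  0.042 ]
wsL0 [ 0.5579 -0.137   0.042 ]
wsL1 [ 0.489  -0.1476  0.042 ]
wsR0 [ 0.5601 -0.1503  0.042 ]
nL0 [ 0.5668 -0.1905  0.042 ]
nR0 [ 0.5736 -0.2318  0.042 ]
nL1 [ 0.4988 -0.2023  0.042 ]
nsL0 [ 0.5695 -0.2059  0.042 ]
nsL1 [ 0.5102 -0.2169  0.042 ]
nsR0 [ 0.571  -0.2158  0.042 ]
nsR1 [ 0.5065 -0.2274  0.042 ]
[('wL0', 'wL1', np.float64(0.156)), ('wR0', 'wR1', np.float64(0.157)), ('wsL0', 'wsL1', np.float64(0.153)), ('nL0', 'nL1', np.float64(0.172)), ('nsR0', 'nsR1', np.float64(0.178)), ('nsL0', 'nsL1', np.float64(0.183))]
plate 0.1649557026498726 0.18839538629299643
plateTL 0.5428 -0.177
plateTR 0.5428 -0.3654
plateBL 0.442 -0.1672
wL0 0.5271 -0.2101
wR0 0.5283 -0.2559
wL1 0.4574 -0.2094
wR1 0.4588 -0.2553
wsL0 0.5278 -0.2267
wsL1 0.4581 -0.2259
wsR0 0.5279 -0.2403
nL0 0.5278 -0.281
nR0 0.5277 -0.3229
nL1 0.4588 -0.2815
nsL0 0.5279 -0.2967
nsL1 0.4676 -0.2978
nsR0 0.5278 -0.3066
nsR1 0.4622 -0.3074
```

Call:
{"name": "play_rows", "arguments": {"translation": [[0.12,-0.94,0],[0.12,-0.94,0],[0.12,-0.94,0],[0.12,-0.94,0],[0.12,-0.94,0],[0.12,-0.94,0],[0.12,-0.94,0],[0.12,-0.94,0]], "twist": [[0,0,0],[0,0,0],[0,0,0],[0,0,0],[0,0,0],[0,0,0],[0,0,0],[0,0,0]], "gripper": [-0.15,-0.15,-0.15,-0.15,-0.15,-0.15,-0.15,-0.15]}}

```text
time: 3.6
tool_pos: [0.5166, 0.1108, 0.3812]
ee_rot: [3.141, -0.001, 0.203]
wrist_force: [-0.9, -0.2, -0.1]
width: 0.0397
finger_force: 0.0
```

Call:
{"name": "play_rows", "arguments": {"translation": [[0.14,-0.94,0],[0.14,-0.94,0],[0.14,-0.94,0],[0,0,0],[0,0,0],[0,0,0],[0,0,0],[0,0,0]], "twist": [[0,0,0],[0,0,0],[0,0,0],[0,0,1],[0,0,1],[0,0,1],[0,0,1],[0,0,1]], "gripper": [-0.15,-0.15,-0.15,-0.15,-0.15,-0.15,-0.15,-0.15]}}

```text
time: 4.4
tool_pos: [0.5107, 0.2232, 0.381]
ee_rot: [-3.142, -0.001, -0.3]
wrist_force: [-0.5, 0.4, -0.0]
width: 0.04
finger_force: 0.0
```

Call:
{"name": "play_rows", "arguments": {"translation": [[0,0,0],[0,0,0],[0,0,0]], "twist": [[0,0,0.88],[0,0,0],[0,0,0]], "gripper": [-0.15,-0.15,-0.15]}}

```text
time: 4.7
tool_pos: [0.5107, 0.2236, 0.3809]
ee_rot: [-3.141, -0.0, -0.382]
wrist_force: [0.9, -0.5, 0.9]
width: 0.04
finger_force: 0.0
```

```bash
python3 - <<'E'
from h import *
p,R,o=pose();c=cam("wrist");im=robot.snapshot("wrist");np.savez("w2.npz",im=im,K=c[0],r=c[1],t=c[2])
q=proj(None,[[0.497,0.225,0.0]],c)[0].astype(int);print(q)
x0,y0=max(q[0]-135,0),max(q[1]-100,0);print(x0,y0)
g=im[y0:y0+200,x0:x0+265]
g=cv2.resize(g,None,fx=3,fy=3,interpolation=cv2.INTER_CUBIC).astype(float);g=(255*np.clip(g/220,0,1)**0.6).astype('uint8')
cv2.imwrite("pics/w2c.png",g[:,:,::-1])
for t in("tray","panel_1"):
    print(t,[(d['score'],d['centre']) for d in robot.spot_point(t,"wrist")][:3])
E
```

```text
[322 192]
187 92
tray [(0.86, [0.4948, 0.2214, -0.0028])]
panel_1 [(0.82, [0.5116, 0.2529, 0.0057]), (0.57, [0.4804, 0.1875, 0.0073])]
```

View pics/w2c.png

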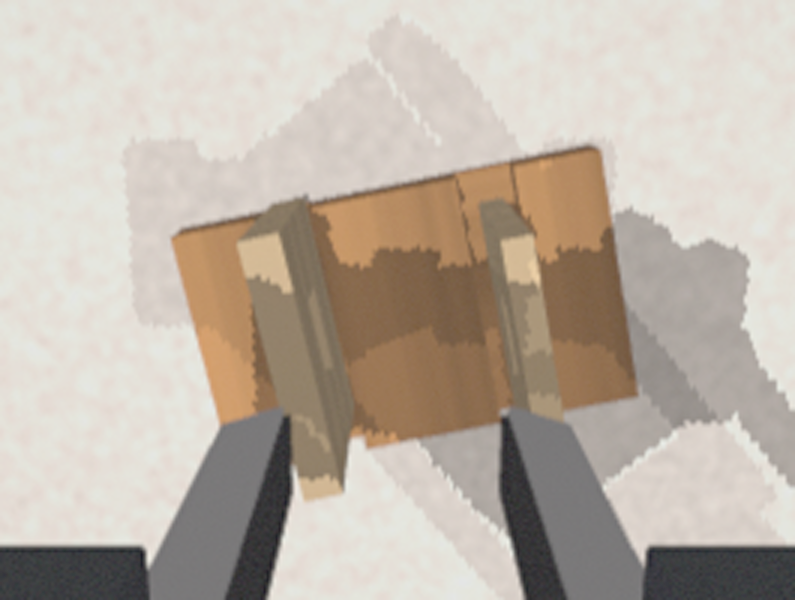

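```bash
python3 - <<'E'
from h import *
f=np.load("w2.npz");c=(f['K'],f['r'],f['t'])
def w(u,v,z): return unproj(None,[[187+(u+.5)/3-.5,92+(v+.5)/3-.5]],z,c)[0]
for n,pts in {'tray(z22)':[(175,237,.022),(600,150,.022),(637,395,.022)],'L':[(240,240,.088),(287,232,.088),(343,490,.088),(303,497,.088)],'R':[(502,238,.088),(535,233,.088),(562,416,.088),(527,411,.088)]}.items():
    q=np.array([w(*p) for p in pts]);print(n,q.round(4)[:,:2].tolist())
    d=q[0]-q[-1];print(' yaw',np.arctan2(d[1],d[0]),'lens',np.linalg.norm(q[0]-q[1]),np.linalg.norm(q[1]-q[2]),'mean',q.mean(0))
    if n[0]=='t': e=q[0]-q[1];print(np.arctan2(-e[0],e[1]), (q[0]+q[2])/2)
    d=q[1]-q[2];print(np.arctan2(d[1],d[0]))
E
```

```text
tray(z22) [[0.5537, 0.2889], [0.5272, 0.1434], [0.4399, 0.1592]]
 yaw 0.8506304658996963 lens 0.14788057196921803 0.08873572620829513 mean [0.50695091 0.19715196 0.022     ]
-0.1796320128427677 [0.49680395 0.22404877 0.022     ]
-0.1799253120229395
L [[0.5511, 0.2545], [0.5483, 0.2415], [0.4712, 0.2568], [0.4736, 0.2687]]
 yaw -0.18108311527118487 lens 0.013304391971653222 0.07859107984053994 mean [0.51103795 0.25538246 0.088     ]
-0.19598331354929407
R [[0.5245, 0.1868], [0.5225, 0.1778], [0.469, 0.1888], [0.4742, 0.1977]]
 yaw -0.21327270948475383 lens 0.00921449108737534 0.054585624879440624 mean [0.49754839 0.18776978 0.088     ]
-0.20210579543821042
```

Call:
{"name": "play_rows", "arguments": {"translation": [[0,0,0],[0,0,0],[-0.07,-0.39,0],[-0.07,-0.39,0.2],[0,0,0.6],[0,0,0.7],[0,0,0.7],[0,0,0.5]], "twist": [[0,0,-1],[0,0,-0.97],[0,0,0],[0,0,0],[0,0,0],[0,0,0],[0,0,0],[0,0,0]], "gripper": [-0.15,-0.15,-0.15,-0.15,-0.15,-0.15,-0.15,-0.15]}}

```text
time: 5.65
tool_pos: [0.51, 0.2575, 0.2696]
ee_rot: [3.14, 0.003, -0.185]
wrist_force: [-0.7, -0.2, -0.3]
width: 0.04
finger_force: 0.0
```

Call:
{"name": "play_rows", "arguments": {"translation": [[0,0,0.35],[0,0,0.1],[0,0,0],[0,0,0]], "twist": [[0,0,0],[0,0,0],[0,0,0],[0,0,0]], "gripper": [-0.15,-0.15,-0.15,-0.15]}}

```text
time: 6.05
tool_pos: [0.5113, 0.2566, 0.2559]
ee_rot: [-3.14, -0.002, -0.185]
wrist_force: [-0.4, 0.3, 0.9]
width: 0.0398
finger_force: 0.0
```

Call:
{"name": "play_rows", "arguments": {"translation": [[0,0,0],[0,0,0],[0,0,0],[0,0,0],[0,0,0],[0,0,0]], "twist": [[0,0,0],[0,0,0],[0,0,0],[0,0,0],[0,0,0],[0,0,0]], "gripper": [-0.4,-0.6,-0.8,-1,-1,-1]}}

```text
time: 6.65
tool_pos: [0.5109, 0.2561, 0.2551]
ee_rot: [-3.141, -0.001, -0.185]
wrist_force: [0.1, 0.2, 1.5]
width: 0.0121
finger_force: 30.0
```

Call:
{"name": "play_rows", "arguments": {"translation": [[0,0,-0.3],[0,0,-0.6],[0,0,-0.8],[0,0,-0.8],[0.2,0.7,-0.5],[0.2,0.9,-0.1],[0.2,0.9,0],[0.2,0.9,0]], "twist": [[0,0,0],[0,0,0],[0,0,0],[0,0,0],[0,0,0],[0,0,0],[0,0,0],[0,0,0]], "gripper": [-1,-1,-1,-1,-1,-1,-1,-1]}}

```text
time: 7.45
tool_pos: [0.517, 0.1154, 0.3798]
ee_rot: [-3.141, -0.001, -0.185]
wrist_force: [0.2, 0.8, -0.3]
width: 0.0119
finger_force: 30.0
```

Call:
{"name": "play_rows", "arguments": {"translation": [[0.2,0.9,0],[0.2,0.9,0],[0.2,0.9,0],[0.2,0.9,0],[0.2,0.9,0],[0.2,0.9,0],[0.2,0.9,0],[0,0.19,0]], "twist": [[0,0,0],[0,0,0],[0,0,0],[0,0,0],[0,0,0],[0,0,0],[0,0,0],[0,0,0]], "gripper": [-1,-1,-1,-1,-1,-1,-1,-1]}}

```text
time: 8.25
tool_pos: [0.5242, -0.1521, 0.3789]
ee_rot: [3.14, -0.0, -0.19]
wrist_force: [0.9, 0.0, -1.7]
width: 0.0119
finger_force: 30.0
```

Call:
{"name": "play_rows", "arguments": {"translation": [[0,0,0],[0,0,0],[0,0,0],[0,0,0],[0,0,0],[0,0,0]], "twist": [[0,0,-0.9],[0,0,-0.9],[0,0,-0.9],[0,0,-0.8],[0,0,0],[0,0,0]], "gripper": [-1,-1,-1,-1,-1,-1]}}

```text
time: 8.85
tool_pos: [0.5244, -0.1483, 0.379]
ee_rot: [-3.141, -0.0, 0.164]
wrist_force: [-0.1, 0.3, -0.1]
width: 0.012
finger_force: 30.0
```

```bash
python3 - <<'E'
from h import *
p,R,o=pose();c=cam("wrist");im=robot.snapshot("wrist");np.savez("w3.npz",im=im,K=c[0],r=c[1],t=c[2])
print(o['width'],o['wrist_force'],o['wrist_torque'])
T=lambda x,y,z:p+R.apply([x,y,z])
print(proj(None,[T(sx*.04,sy*.006,.18-.013) for sx in(1,-1) for sy in (-1,1)]+[T(sx*.04,sy*.006,.18+.067) for sx in(1,-1) for sy in (-1,1)],c).round(1).tolist())
g=im[90:290,187:452]
g=cv2.resize(g,None,fx=3,fy=3,interpolation=cv2.INTER_CUBIC).astype(float);g=(255*np.clip(g/220,0,1)**0.6).astype('uint8')
cv2.imwrite("pics/w3c.png",g[:,:,::-1])
plan(0.5246,-0.149,0.32,0.165)
E
```

```text
0.012038443385397776 [-0.10246164  0.33950242 -0.08017812] [ 0.02024501  0.00485298 -0.01367949]
[[305.7, 188.9], [332.1, 189.0], [307.2, 340.3], [330.4, 340.4], [310.1, 163.1], [327.6, 163.2], [310.8, 269.4], [326.8, 269.4]]
pos [ 0.5245 -0.1484  0.3789] rpy [-3.1415e+00 -2.0000e-04  1.6400e-01] t 8.9
twist rotvec units (cur tool) [-0.001 -0.002 -0.01 ]
shift units current axes [1.000e-03 1.500e-02 1.472e+00]  in target axes [1.000e-03 1.500e-02 1.472e+00]
```

View pics/w3c.png

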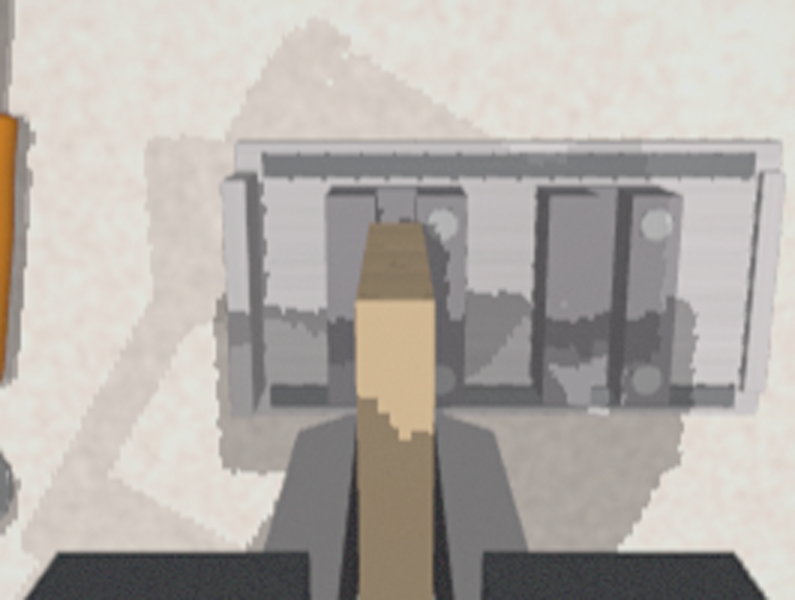

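Call:
{"name": "play_rows", "arguments": {"translation": [[0,0.012,0.3],[0,0,0.5],[0,0,0.5],[0,0,0.4],[0,0,0.2],[0,0,0.1],[0,0,0.02],[0,0,0.02]], "twist": [[0,0,0],[0,0,0],[0,0,0],[0,0,0],[0,0,0],[0,0,0],[0,0,0],[0,0,0]], "gripper": [-1,-1,-1,-1,-1,-1,-1,-1]}}

```text
time: 9.7
tool_pos: [0.5248, -0.1495, 0.2979]
ee_rot: [3.141, -0.001, 0.165]
wrist_force: [0.7, -0.6, -0.2]
width: 0.0119
finger_force: 30.0
```

Call:
{"name": "play_rows", "arguments": {"translation": [[0,0,0.02],[0,0,0.02],[0,0,0.02],[0,0,0.02],[0,0,0.02],[0,0,0.02]], "twist": [[0,0,0],[0,0,0],[0,0,0],[0,0,0],[0,0,0],[0,0,0]], "gripper": [-1,-1,-1,-1,-1,-1]}}

```text
time: 10.3
tool_pos: [0.5246, -0.1494, 0.2922]
ee_rot: [3.141, -0.0, 0.165]
wrist_force: [0.7, 0.0, -0.9]
width: 0.0117
finger_force: 30.0
```

Call:
{"name": "play_rows", "arguments": {"translation": [[0,0,0.02],[0,0,0.02],[0,0,0.02]], "twist": [[0,0,0],[0,0,0],[0,0,0]], "gripper": [-1,-1,-1]}}

```text
time: 10.6
tool_pos: [0.5246, -0.1494, 0.2898]
ee_rot: [3.141, -0.0, 0.165]
wrist_force: [0.2, -0.3, -1.6]
width: 0.0118
finger_force: 30.0
```

Just above contact height; on slowly, watching the force.

Call:
{"name": "play_rows", "arguments": {"translation": [[0,0,0.02],[0,0,0.02],[0,0,0.02]], "twist": [[0,0,0],[0,0,0],[0,0,0]], "gripper": [-1,-1,-1]}}

```text
time: 10.9
tool_pos: [0.5246, -0.1493, 0.2888]
ee_rot: [3.141, -0.001, 0.165]
wrist_force: [-1.6, 0.5, 7.1]
width: 0.0119
finger_force: 30.0
```

Call:
{"name": "play_rows", "arguments": {"translation": [[0,0,0]], "twist": [[0,0,0]], "gripper": [-1]}}

```text
time: 11.0
tool_pos: [0.5246, -0.1494, 0.2889]
ee_rot: [3.141, -0.001, 0.165]
wrist_force: [-2.5, 0.6, 5.8]
width: 0.0118
finger_force: 30.0
```

```bash
python3 - <<'E'
from h import *
p,R,o=pose();print('F',R.inv().apply(o['wrist_force']),'T',R.inv().apply(o['wrist_torque']),p,o['ee_rot'])
im=robot.snapshot("wrist")
p,R,o=pose();print('F',R.inv().apply(o['wrist_force']),'T',R.inv().apply(o['wrist_torque']),p,o['ee_rot'])
T=lambda x,y,z:p+R.apply([x,y,z])
print(proj("wrist",[T(.04,s*.006,.2475) for s in(-1,1)]).tolist(),'slot half at top')
g=im[100:240,230:405]
g=cv2.resize(g,None,fx=4,fy=4,interpolation=cv2.INTER_CUBIC).astype(float);g=(255*np.clip(g/200,0,1)**0.6).astype('uint8')
cv2.imwrite("pics/w4c.png",g[:,:,::-1])
E
```

```text
F [-2.36078745 -0.96325121 -5.7638239 ] T [ 0.2770569  -0.44145825  0.04421772] [ 0.52457177 -0.14935705  0.28886269] [ 3.14102775e+00 -7.44958728e-04  1.64805777e-01]
F [-1.57860267 -1.73570827 -5.28059172] T [ 0.27419286 -0.42430376 -0.03235291] [ 0.52456237 -0.14933505  0.28885752] [ 3.14102436e+00 -7.53807020e-04  1.64847948e-01]
[[310.1213608137467, 163.0270197488922], [327.51679322909314, 163.03465340409835]] slot half at top
```

View pics/w4c.png

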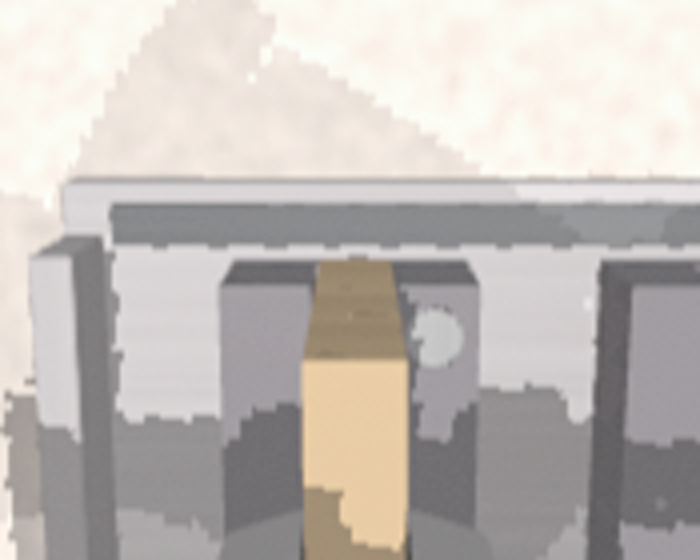

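Call:
{"name": "play_rows", "arguments": {"translation": [[0,-0.008,0],[0,-0.008,0],[0,-0.008,0],[0,0,0]], "twist": [[0,0,0],[0,0,0],[0,0,0],[0,0,0]], "gripper": [-1,-1,-1,-1]}}

```text
time: 11.45
tool_pos: [0.5245, -0.1488, 0.2888]
ee_rot: [3.139, -0.001, 0.165]
wrist_force: [-1.9, -0.2, 4.3]
width: 0.012
finger_force: 30.0
```

Call:
{"name": "play_rows", "arguments": {"translation": [[0,-0.01,0],[0,-0.01,0],[0,0,0]], "twist": [[0,0,0],[0,0,0],[0,0,0]], "gripper": [-1,-1,-1]}}

```text
time: 11.75
tool_pos: [0.5244, -0.1484, 0.2887]
ee_rot: [3.138, -0.001, 0.165]
wrist_force: [-1.5, -2.9, 6.3]
width: 0.0119
finger_force: 30.0
```

Call:
{"name": "play_rows", "arguments": {"translation": [[0,0,-0.05],[0,0,-0.03],[0,0,0],[0,0,0.02],[0,0,0.02],[0,0,0.02],[0,0,0.02],[0,0,0]], "twist": [[0,0,0],[0,0,0],[0,0,0],[0,0,0],[0,0,0],[0,0,0],[0,0,0],[0,0,0]], "gripper": [-1,-1,-1,-1,-1,-1,-1,-1]}}

```text
time: 12.55
tool_pos: [0.5242, -0.1476, 0.287]
ee_rot: [3.142, 0.0, 0.165]
wrist_force: [0.4, 0.1, -1.1]
width: 0.0117
finger_force: 30.0
```

```bash
python3 - <<'E'
from h import *
im=robot.snapshot("wrist")
p,R,o=pose();print('F',R.inv().apply(o['wrist_force']),'T',R.inv().apply(o['wrist_torque']),p,o['ee_rot'])
# edges: gradient columns along a row above the panel contact and block rows
g=cv2.cvtColor(im,cv2.COLOR_RGB2GRAY).astype(float)
for r0,r1 in((166,168),(172,176),(178,184)):
    l=g[r0:r1,270:400].mean(0);print(r0,[(270+i,int(l[i])) for i in range(0,90)][10:86:1] if r0==172 else '')
g=im[100:240,230:405]
g=cv2.resize(g,None,fx=4,fy=4,interpolation=cv2.INTER_CUBIC).astype(float);g=(255*np.clip(g/200,0,1)**0.6).astype('uint8')
cv2.imwrite("pics/w5c.png",g[:,:,::-1])
E
```

```text
F [0.04045873 0.50522439 0.32103368] T [-0.08712756  0.02697467  0.01162417] [ 0.52423569 -0.14769142  0.2870486 ] [3.14153139e+00 3.04919660e-04 1.64707606e-01]
166 
172 [(280, 150), (281, 149), (282, 149), (283, 149), (284, 149), (285, 150), (286, 146), (287, 99), (288, 93), (289, 94), (290, 94), (291, 94), (292, 93), (293, 94), (294, 94), (295, 94), (296, 94), (297, 94), (298, 94), (299, 94), (300, 94), (301, 94), (302, 94), (303, 94), (304, 94), (305, 94), (306, 94), (307, 94), (308, 81), (309, 73), (310, 73), (311, 72), (312, 72), (313, 73), (314, 72), (315, 73), (316, 73), (317, 72), (318, 72), (319, 72), (320, 71), (321, 71), (322, 72), (323, 73), (324, 72), (325, 73), (326, 73), (327, 73), (328, 72), (329, 52), (330, 49), (331, 56), (332, 91), (333, 93), (334, 92), (335, 92), (336, 92), (337, 92), (338, 92), (339, 92), (340, 92), (341, 92), (342, 92), (343, 92), (344, 92), (345, 92), (346, 92), (347, 93), (348, 92), (349, 92), (350, 92), (351, 91), (352, 96), (353, 139), (354, 147), (355, 145)]
178
```

View pics/w5c.png

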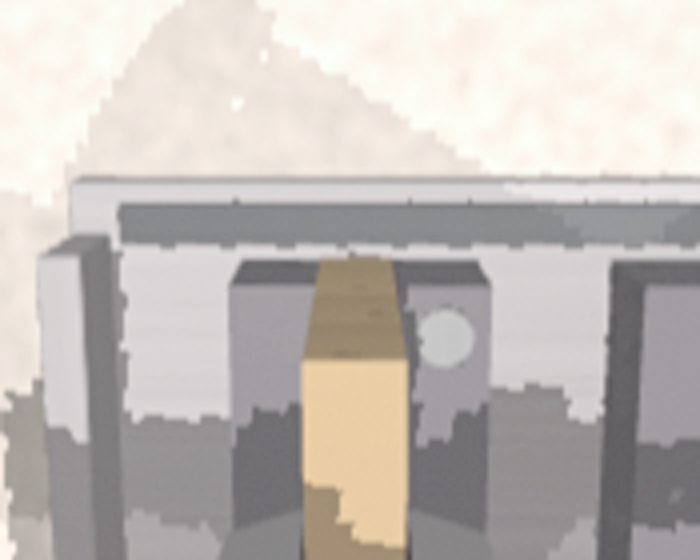

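Call:
{"name": "play_rows", "arguments": {"translation": [[0,0.01,0.02],[0,0,0.02],[0,0,0.02],[0,0,0.02],[0,0,0.02]], "twist": [[0,0,0],[0,0,0],[0,0,0],[0,0,0],[0,0,0]], "gripper": [-1,-1,-1,-1,-1]}}

```text
time: 13.1
tool_pos: [0.5243, -0.1481, 0.2833]
ee_rot: [3.142, 0.0, 0.165]
wrist_force: [0.0, 0.1, 0.2]
width: 0.0119
finger_force: 30.0
```

Call:
{"name": "play_rows", "arguments": {"translation": [[0,0,0.02],[0,0,0.02],[0,0,0.02],[0,0,0.02],[0,0,0.02],[0,0,0.02],[0,0,0.02],[0,0,0.02]], "twist": [[0,0,0],[0,0,0],[0,0,0],[0,0,0],[0,0,0],[0,0,0],[0,0,0],[0,0,0]], "gripper": [-1,-1,-1,-1,-1,-1,-1,-1]}}

```text
time: 13.9
tool_pos: [0.5244, -0.1482, 0.2772]
ee_rot: [3.141, -0.0, 0.165]
wrist_force: [0.0, -1.0, -0.0]
width: 0.0118
finger_force: 30.0
```

Call:
{"name": "play_rows", "arguments": {"translation": [[0,0,0.02],[0,0,0.02],[0,0,0.02],[0,0,0.02],[0,0,0.02],[0,0,0.02]], "twist": [[0,0,0],[0,0,0],[0,0,0],[0,0,0],[0,0,0],[0,0,0]], "gripper": [-1,-1,-1,-1,-1,-1]}}

```text
time: 14.5
tool_pos: [0.5245, -0.1483, 0.2726]
ee_rot: [3.14, -0.001, 0.165]
wrist_force: [1.0, -3.2, 1.6]
width: 0.0118
finger_force: 30.0
```

Call:
{"name": "play_rows", "arguments": {"translation": [[0,0.005,0.02],[0,0.005,0.02],[0,0,0.02],[0,0,0.02],[0,0,0.02],[0,0,0.02],[0,0,0.02]], "twist": [[0,0,0],[0,0,0],[0,0,0],[0,0,0],[0,0,0],[0,0,0],[0,0,0]], "gripper": [-1,-1,-1,-1,-1,-1,-1]}}

```text
time: 15.2
tool_pos: [0.5245, -0.1486, 0.2669]
ee_rot: [3.141, -0.001, 0.165]
wrist_force: [0.8, -3.8, 2.7]
width: 0.0118
finger_force: 30.0
```

Call:
{"name": "play_rows", "arguments": {"translation": [[0,0,0.02],[0,0,0.02],[0,0,0.02],[0,0,0]], "twist": [[0,0,0],[0,0,0],[0,0,0],[0,0,0]], "gripper": [-1,-1,-1,-1]}}

```text
time: 15.6
tool_pos: [0.5244, -0.1486, 0.265]
ee_rot: [3.141, -0.0, 0.165]
wrist_force: [0.1, -3.7, 6.4]
width: 0.012
finger_force: 30.0
```

Call:
{"name": "play_rows", "arguments": {"translation": [[0,0.005,0.02],[0,0.005,0.02],[0,0,0.02],[0,0,0.02],[0,0,0.02],[0,0,0]], "twist": [[0,0,0],[0,0,0],[0,0,0],[0,0,0],[0,0,0],[0,0,0]], "gripper": [-1,-1,-1,-1,-1,-1]}}

```text
time: 16.2
tool_pos: [0.5244, -0.1488, 0.2649]
ee_rot: [3.141, -0.002, 0.165]
wrist_force: [-7.5, -0.9, 21.4]
width: 0.0118
finger_force: 30.0
```

Call:
{"name": "play_rows", "arguments": {"translation": [[0,0,-0.04],[0,0,-0.02],[0,0,0],[0,0,0],[0,0,0],[0,0,0],[0,0,0]], "twist": [[0,0,0],[0,0,0],[0,0,0],[0,0,0],[0,0,0],[0,0,0],[0,0,0]], "gripper": [-1,-1,-0.7,-0.4,-0.15,-0.15,-0.15]}}

```text
time: 16.9
tool_pos: [0.5243, -0.1485, 0.2619]
ee_rot: [-3.14, 0.001, 0.165]
wrist_force: [0.1, 0.8, -0.3]
width: 0.0393
finger_force: 0.0
```

Call:
{"name": "play_rows", "arguments": {"translation": [[0,0,-0.2],[0,0,-0.6],[0,0,-0.8],[0,0,-0.8],[0,0,-0.4],[0,0,0],[0,0,0]], "twist": [[0,0,0],[0,0,0],[0,0,0],[0,0,0],[0,0,0],[0,0,0],[0,0,0]], "gripper": [-0.15,-0.15,-0.15,-0.15,-0.15,-0.15,-0.15]}}

```text
time: 17.6
tool_pos: [0.5244, -0.1488, 0.3747]
ee_rot: [3.141, -0.0, 0.165]
wrist_force: [-0.7, 0.0, -0.7]
width: 0.0399
finger_force: 0.0
```

```bash
python3 - <<'E'
from h import *
p,R,o=pose();c=cam("wrist");im=robot.snapshot("wrist");np.savez("w6.npz",im=im,K=c[0],r=c[1],t=c[2])
g=im[90:290,187:452]
g=cv2.resize(g,None,fx=3,fy=3,interpolation=cv2.INTER_CUBIC).astype(float);g=(255*np.clip(g/220,0,1)**0.6).astype('uint8')
cv2.imwrite("pics/w6c.png",g[:,:,::-1])
plan(0.4843,0.1900,0.37,-0.205)
E
```

```text
pos [ 0.5242 -0.1487  0.3735] rpy [-3.1406e+00  1.6000e-03  1.6480e-01] t 17.65
twist rotvec units (cur tool) [-0.007  0.018  3.698]
shift units current axes [ 0.405 -8.517  0.096]  in target axes [-2.701 -8.088  0.088]
```

View pics/w6c.png

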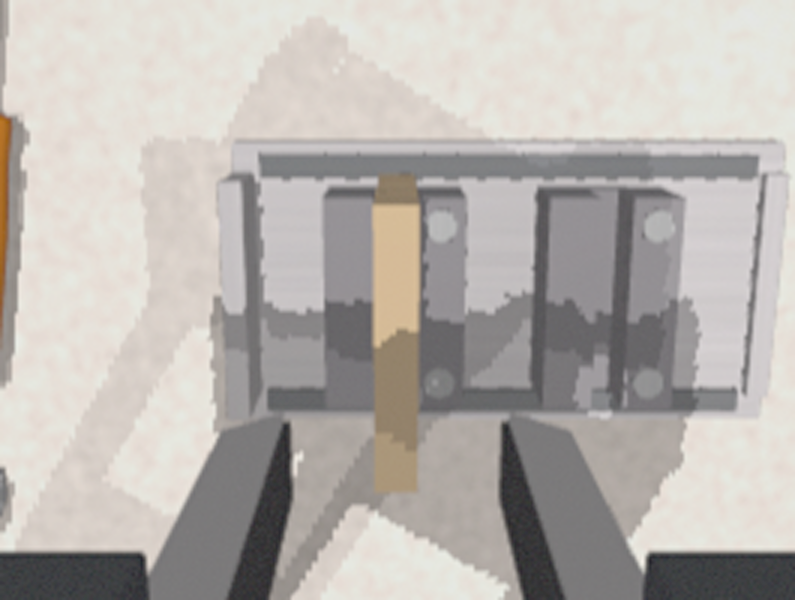

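Call:
{"name": "play_rows", "arguments": {"translation": [[0.04,-0.8,0],[0.04,-0.95,0],[0.04,-0.95,0],[0.05,-0.95,0],[0.05,-0.95,0],[0.05,-0.95,0],[0.05,-0.95,0],[0.04,-0.95,0]], "twist": [[0,0,0],[0,0,0],[0,0,0],[0,0,0],[0,0,0],[0,0,0],[0,0,0],[0,0,0]], "gripper": [-0.15,-0.15,-0.15,-0.15,-0.15,-0.15,-0.15,-0.15]}}

```text
time: 18.45
tool_pos: [0.489, 0.1489, 0.3725]
ee_rot: [3.141, 0.004, 0.165]
wrist_force: [0.8, 0.7, 0.4]
width: 0.04
finger_force: 0.0
```

Call:
{"name": "play_rows", "arguments": {"translation": [[0.04,-0.7,0],[0,-0.37,0],[0,0,0],[0,0,0],[0,0,0],[0,0,0],[0,0,0],[0,0,0]], "twist": [[0,0,0],[0,0,0],[0,0,0.9],[0,0,1],[0,0,1],[0,0,0.8],[0,0,0],[0,0,0]], "gripper": [-0.15,-0.15,-0.15,-0.15,-0.15,-0.15,-0.15,-0.15]}}

```text
time: 19.25
tool_pos: [0.4844, 0.1895, 0.3737]
ee_rot: [3.14, 0.001, -0.204]
wrist_force: [-0.3, -0.8, 0.2]
width: 0.0398
finger_force: 0.0
```

```bash
python3 - <<'E'
from h import *
f=np.load("w6.npz");c=(f['K'],f['r'],f['t'])
def w(u,v,z): return unproj(None,[[187+(u+.5)/3-.5,90+(v+.5)/3-.5]],z,c)[0]
y=.165;ex=np.array([np.cos(y),np.sin(y),0]);ey=np.array([-np.sin(y),np.cos(y),0])
for n,q in dict(ptop0=(396,204,.098),ptop1=(396,491,.098),pL=(373,300,.098),pR=(420,300,.098),b0=(350,197,.042),b1=(350,408,.042),bL=(325,250,.042),bR=(466,250,.042),nL=(547,250,.042),nR=(684,250,.042)).items():
    q=w(*q);print(n,(q@ex).round(4),(q@ey).round(4))
plan(0.4843,0.1900,0.255,-0.205)
c=cam("wrist");im=robot.snapshot("wrist");q=proj(None,[[0.4843,.19,.088]],c)[0].astype(int);print(q,robot.get_obs()['time'])
np.savez("w7.npz",im=im,K=c[0],r=c[1],t=c[2])
g=im[110:310,187:452]
g=cv2.resize(g,None,fx=3,fy=3,interpolation=cv2.INTER_CUBIC).astype(float);g=(255*np.clip(g/220,0,1)**0.6).astype('uint8')
cv2.imwrite("pics/w7c.png",g[:,:,::-1])
E
```

```text
ptop0 0.5328 -0.2328
ptop1 0.4528 -0.2328
pL 0.5073 -0.2267
pR 0.5073 -0.2392
b0 0.5277 -0.2184
b1 0.4577 -0.2176
bL 0.5108 -0.2102
bR 0.5108 -0.2551
nL 0.5108 -0.2809
nR 0.5108 -0.3245
pos [0.4844 0.1895 0.3737] rpy [ 3.1405e+00  1.4000e-03 -2.0420e-01] t 19.25
twist rotvec units (cur tool) [0.011 0.014 0.008]
shift units current axes [ 0.    -0.014  2.968]  in target axes [-0.004 -0.011  2.968]
[318 203] 19.3
```

View pics/w7c.png

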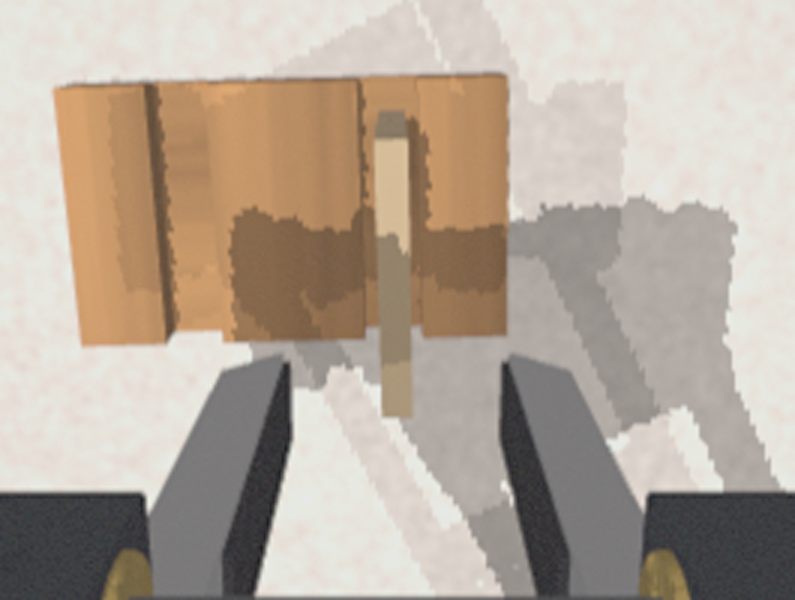

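```bash
python3 - <<'E'
from h import *
f=np.load("w7.npz");c=(f['K'],f['r'],f['t'])
def w(u,v,z): return unproj(None,[[187+(u+.5)/3-.5,110+(v+.5)/3-.5]],z,c)[0]
a=w(391.5,138,.088);b=w(397.5,415,.088);d=a-b;print(np.arctan2(d[1],d[0]),np.linalg.norm(d),(a+b)/2)
m=(a+b)/2
plan(m[0],m[1],.255,np.arctan2(d[1],d[0]))
E
```

```text
-0.18319970526442558 0.07953506004775764 [0.48447199 0.18992506 0.088     ]
pos [0.4844 0.1896 0.374 ] rpy [ 3.1407e+00  1.1000e-03 -2.0430e-01] t 19.3
twist rotvec units (cur tool) [ 0.008  0.011 -0.211]
shift units current axes [ 0.004 -0.01   2.974]  in target axes [ 1.000e-03 -7.000e-03  2.974e+00]
```

Call:
{"name": "play_rows", "arguments": {"translation": [[0,0,0.3],[0,-0.007,0.6],[0,0,0.7],[0,0,0.7],[0,0,0.4],[0,0,0.2],[0,0,0.07],[0,0,0]], "twist": [[0,0,-0.21],[0,0,0],[0,0,0],[0,0,0],[0,0,0],[0,0,0],[0,0,0],[0,0,0]], "gripper": [-0.15,-0.15,-0.15,-0.15,-0.15,-0.15,-0.15,-0.15]}}

```text
time: 20.1
tool_pos: [0.4845, 0.1902, 0.2559]
ee_rot: [3.142, -0.0, -0.184]
wrist_force: [-0.3, -0.1, 0.3]
width: 0.0401
finger_force: 0.0
```

Call:
{"name": "play_rows", "arguments": {"translation": [[0,0,0],[0,0,0],[0,0,0],[0,0,0],[0,0,0],[0,0,0],[0,0,0]], "twist": [[0,0,0],[0,0,0],[0,0,0],[0,0,0],[0,0,0],[0,0,0],[0,0,0]], "gripper": [-0.15,-0.4,-0.6,-0.8,-1,-1,-1]}}

```text
time: 20.8
tool_pos: [0.4844, 0.1903, 0.256]
ee_rot: [-3.142, -0.0, -0.184]
wrist_force: [-0.7, -0.2, 1.0]
width: 0.0091
finger_force: 30.0
```

Call:
{"name": "play_rows", "arguments": {"translation": [[0,0,-0.3],[0,0,-0.6],[0,0,-0.8],[0,0,-0.8],[0.25,0.76,-0.5],[0.26,0.9,-0.1],[0.26,0.9,0],[0.26,0.9,0]], "twist": [[0,0,0],[0,0,0],[0,0,0],[0,0,0],[0,0,0],[0,0,0],[0,0,0],[0,0,0]], "gripper": [-1,-1,-1,-1,-1,-1,-1,-1]}}

```text
time: 21.6
tool_pos: [0.4994, 0.0454, 0.3813]
ee_rot: [-3.141, -0.002, -0.184]
wrist_force: [0.5, 0.2, -0.4]
width: 0.009
finger_force: 30.0
```

Call:
{"name": "play_rows", "arguments": {"translation": [[0.26,0.9,0],[0.26,0.9,0],[0.26,0.9,0],[0.26,0.9,0],[0.26,0.9,0],[0.26,0.9,0],[0.26,0.9,0],[0.26,0,0]], "twist": [[0,0,0],[0,0,0],[0,0,0],[0,0,0],[0,0,0],[0,0,0],[0,0,0],[0,0,0]], "gripper": [-1,-1,-1,-1,-1,-1,-1,-1]}}

```text
time: 22.4
tool_pos: [0.5346, -0.2202, 0.3803]
ee_rot: [3.139, -0.0, -0.19]
wrist_force: [0.3, -0.7, -0.4]
width: 0.0088
finger_force: 30.0
```

Call:
{"name": "play_rows", "arguments": {"translation": [[0,0,0],[0,0,0],[0,0,0],[0,0,0],[0,0,0],[0,0,0]], "twist": [[0,0,-0.9],[0,0,-0.9],[0,0,-0.9],[0,0,-0.79],[0,0,0],[0,0,0]], "gripper": [-1,-1,-1,-1,-1,-1]}}

```text
time: 23.0
tool_pos: [0.5353, -0.2158, 0.3803]
ee_rot: [3.141, -0.0, 0.164]
wrist_force: [0.3, -0.5, -0.4]
width: 0.0089
finger_force: 30.0
```

```bash
python3 - <<'E'
from h import *
p,R,o=pose();c=cam("wrist");im=robot.snapshot("wrist");np.savez("w8.npz",im=im,K=c[0],r=c[1],t=c[2])
plan(0.5358,-0.2165,0.297,0.165)
T=lambda x,y,z:p+R.apply([x,y,z])
q=proj(None,[T(.04,s*.0045,.167) for s in(-1,1)]+[T(.04,s*.0045,.248) for s in(-1,1)],c).round(1);print(q.tolist())
# numeric: panel front corners rows, and block outer edges at z=.042
g=cv2.cvtColor(im,cv2.COLOR_RGB2GRAY).astype(int)
print('col318 rows150-200',g[150:200,318].tolist())
print('row160',list(zip(range(255,375),g[158:161,255:375].mean(0).astype(int).tolist()))) 
E
```

```text
pos [ 0.5353 -0.2159  0.3802] rpy [ 3.1414e+00 -4.0000e-04  1.6400e-01] t 23.05
twist rotvec units (cur tool) [ 0.002 -0.004 -0.01 ]
shift units current axes [0.009 0.017 2.081]  in target axes [0.01  0.017 2.081]
[[309.0, 188.9], [328.8, 188.9], [312.3, 162.9], [325.3, 162.9]]
col318 rows150-200 [135, 108, 75, 86, 87, 88, 88, 86, 85, 85, 86, 86, 87, 85, 75, 68, 65, 64, 67, 68, 68, 69, 69, 67, 63, 64, 65, 66, 67, 68, 65, 64, 64, 64, 67, 66, 67, 67, 69, 98, 126, 134, 134, 134, 133, 133, 134, 132, 133, 133]
row160 [(255, 48), (256, 47), (257, 51), (258, 85), (259, 91), (260, 100), (261, 106), (262, 106), (263, 99), (264, 104), (265, 94), (266, 88), (267, 84), (268, 86), (269, 87), (270, 86), (271, 63), (272, 38), (273, 35), (274, 36), (275, 43), (276, 78), (277, 126), (278, 129), (279, 135), (280, 135), (281, 135), (282, 135), (283, 135), (284, 135), (285, 135), (286, 135), (287, 135), (288, 135), (289, 135), (290, 135), (291, 134), (292, 135), (293, 134), (294, 134), (295, 134), (296, 135), (297, 136), (298, 132), (299, 91), (300, 85), (301, 87), (302, 86), (303, 86), (304, 87), (305, 86), (306, 86), (307, 87), (308, 86), (309, 87), (310, 86), (311, 87), (312, 86), (313, 87), (314, 86), (315, 66), (316, 47), (317, 52), (318, 85), (319, 87), (320, 86), (321, 87), (322, 86), (323, 87), (324, 87), (325, 85), (326, 66), (327, 85), (328, 87), (329, 86), (330, 85), (331, 93), (332, 94), (333, 97), (334, 102), (335, 103), (336, 99), (337, 93), (338, 89), (339, 86), (340, 86), (341, 85), (342, 90), (343, 133), (344, 136), (345, 136), (346, 135), (347, 135), (348, 135), (349, 135), (350, 135), (351, 134), (352, 135), (353, 135), (354, 134), (355, 135), (356, 135), (357, 135), (358, 134), (359, 134), (360, 134), (361, 134), (362, 134), (363, 134), (364, 134), (365, 134), (366, 134), (367, 134), (368, 134), (369, 134), (370, 135), (371, 136), (372, 132), (373, 79), (374, 97)]
```

Call:
{"name": "play_rows", "arguments": {"translation": [[0.01,0.022,0.3],[0,0,0.5],[0,0,0.5],[0,0,0.4],[0,0,0.2],[0,0,0.12],[0,0,0.02],[0,0,0.02]], "twist": [[0,0,0],[0,0,0],[0,0,0],[0,0,0],[0,0,0],[0,0,0],[0,0,0],[0,0,0]], "gripper": [-1,-1,-1,-1,-1,-1,-1,-1]}}

```text
time: 23.85
tool_pos: [0.5359, -0.2172, 0.2983]
ee_rot: [3.141, -0.001, 0.165]
wrist_force: [-1.0, -0.3, -0.4]
width: 0.0087
finger_force: 30.0
```

Call:
{"name": "play_rows", "arguments": {"translation": [[0,0,0.02],[0,0,0.02],[0,0,0.02],[0,0,0.02],[0,0,0.02],[0,0,0.02],[0,0,0.02],[0,0,0.02]], "twist": [[0,0,0],[0,0,0],[0,0,0],[0,0,0],[0,0,0],[0,0,0],[0,0,0],[0,0,0]], "gripper": [-1,-1,-1,-1,-1,-1,-1,-1]}}

```text
time: 24.65
tool_pos: [0.5357, -0.2171, 0.291]
ee_rot: [3.142, 0.0, 0.165]
wrist_force: [-0.2, -0.3, -0.2]
width: 0.0085
finger_force: 30.0
```

Call:
{"name": "play_rows", "arguments": {"translation": [[0,0,0.02],[0,0,0.02],[0,0,0.02]], "twist": [[0,0,0],[0,0,0],[0,0,0]], "gripper": [-1,-1,-1]}}

```text
time: 24.95
tool_pos: [0.5357, -0.2171, 0.2886]
ee_rot: [3.141, 0.0, 0.165]
wrist_force: [-0.7, 0.3, 0.2]
width: 0.0089
finger_force: 30.0
```

Call:
{"name": "play_rows", "arguments": {"translation": [[0,0,0.02],[0,0,0.02],[0,0,0.02],[0,0,0.02]], "twist": [[0,0,0],[0,0,0],[0,0,0],[0,0,0]], "gripper": [-1,-1,-1,-1]}}

```text
time: 25.35
tool_pos: [0.5357, -0.2171, 0.2854]
ee_rot: [3.141, -0.0, 0.165]
wrist_force: [-0.9, 0.2, -0.1]
width: 0.0088
finger_force: 30.0
```

In the slot without contact; pressing on down (floor expected near 0.266).

Call:
{"name": "play_rows", "arguments": {"translation": [[0,0,0.02],[0,0,0.02],[0,0,0.02],[0,0,0.02],[0,0,0.02],[0,0,0.02],[0,0,0.02],[0,0,0.02]], "twist": [[0,0,0],[0,0,0],[0,0,0],[0,0,0],[0,0,0],[0,0,0],[0,0,0],[0,0,0]], "gripper": [-1,-1,-1,-1,-1,-1,-1,-1]}}

```text
time: 26.15
tool_pos: [0.5358, -0.2173, 0.2792]
ee_rot: [3.141, -0.0, 0.165]
wrist_force: [0.7, -0.4, 0.6]
width: 0.0089
finger_force: 30.0
```

Call:
{"name": "play_rows", "arguments": {"translation": [[0,0,0.02],[0,0,0.02],[0,0,0.02],[0,0,0.02],[0,0,0.02],[0,0,0.02],[0,0,0.02],[0,0,0.02]], "twist": [[0,0,0],[0,0,0],[0,0,0],[0,0,0],[0,0,0],[0,0,0],[0,0,0],[0,0,0]], "gripper": [-1,-1,-1,-1,-1,-1,-1,-1]}}

```text
time: 26.95
tool_pos: [0.5358, -0.2175, 0.2731]
ee_rot: [3.14, -0.001, 0.165]
wrist_force: [-0.1, -2.4, 2.4]
width: 0.0086
finger_force: 30.0
```

Call:
{"name": "play_rows", "arguments": {"translation": [[0,0,0.02],[0,0,0.02],[0,0,0.02],[0,0,0.02],[0,0,0.02],[0,0,0.02],[0,0,0.02],[0,0,0.02]], "twist": [[0,0,0],[0,0,0],[0,0,0],[0,0,0],[0,0,0],[0,0,0],[0,0,0],[0,0,0]], "gripper": [-1,-1,-1,-1,-1,-1,-1,-1]}}

```text
time: 27.75
tool_pos: [0.5358, -0.2175, 0.2663]
ee_rot: [3.14, -0.0, 0.165]
wrist_force: [1.2, -5.2, 2.9]
width: 0.009
finger_force: 30.0
```

Call:
{"name": "play_rows", "arguments": {"translation": [[0,0.005,0.02],[0,0.005,0.02],[0,0,0.02],[0,0,0.02],[0,0,0.02],[0,0,0.02],[0,0,0]], "twist": [[0,0,0],[0,0,0],[0,0,0],[0,0,0],[0,0,0],[0,0,0],[0,0,0]], "gripper": [-1,-1,-1,-1,-1,-1,-1]}}

```text
time: 28.45
tool_pos: [0.5357, -0.2176, 0.2659]
ee_rot: [3.14, -0.002, 0.165]
wrist_force: [-4.7, -1.8, 19.2]
width: 0.0088
finger_force: 30.0
```

Call:
{"name": "play_rows", "arguments": {"translation": [[0,0,-0.04],[0,0,-0.02],[0,0,0],[0,0,0],[0,0,0],[0,0,0],[0,0,0]], "twist": [[0,0,0],[0,0,0],[0,0,0],[0,0,0],[0,0,0],[0,0,0],[0,0,0]], "gripper": [-1,-1,-0.7,-0.4,-0.15,-0.15,-0.15]}}

```text
time: 29.15
tool_pos: [0.5356, -0.2171, 0.263]
ee_rot: [-3.14, 0.001, 0.165]
wrist_force: [-0.7, 0.3, -0.0]
width: 0.039
finger_force: 0.0
```

Call:
{"name": "play_rows", "arguments": {"translation": [[0,0,-0.2],[0,0,-0.6],[0,0,-0.8],[0,0,-0.8],[0,0,-0.5],[0,0,0],[0,0,0]], "twist": [[0,0,0],[0,0,0],[0,0,0],[0,0,0],[0,0,0],[0,0,0],[0,0,0]], "gripper": [-0.15,-0.15,-0.15,-0.15,-0.15,-0.15,-0.15]}}

```text
time: 29.85
tool_pos: [0.5357, -0.2175, 0.38]
ee_rot: [3.141, -0.0, 0.165]
wrist_force: [0.3, 0.1, -0.9]
width: 0.0397
finger_force: 0.0
```

```bash
python3 - <<'E'
from h import *
p,R,o=pose();c=cam("wrist");im=robot.snapshot("wrist");np.savez("w9.npz",im=im,K=c[0],r=c[1],t=c[2]);print(p)
g=im[90:290,187:452]
g=cv2.resize(g,None,fx=3,fy=3,interpolation=cv2.INTER_CUBIC).astype(float);g=(255*np.clip(g/220,0,1)**0.6).astype('uint8')
cv2.imwrite("pics/w9c.png",g[:,:,::-1])
E
```

```text
[ 0.53570848 -0.21745851  0.37996342]
```

View pics/w9c.png

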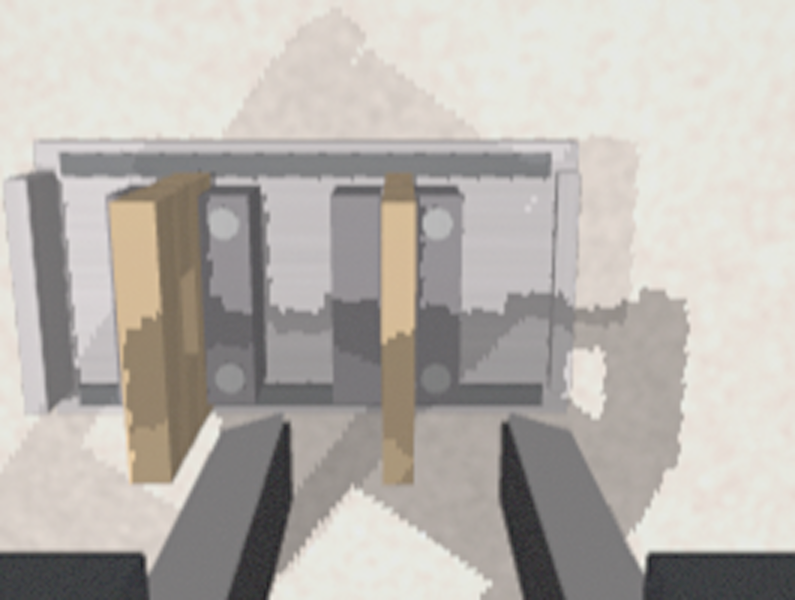

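```bash
python3 - <<'E'
from h import *
f=np.load("w9.npz");c=(f['K'],f['r'],f['t'])
def w(u,v,z): return unproj(None,[[187+(u+.5)/3-.5,90+(v+.5)/3-.5]],z,c)[0]
y=.165;ex=np.array([np.cos(y),np.sin(y),0]);ey=np.array([-np.sin(y),np.cos(y),0])
for n,q in dict(wTL=(112,198,.098),wTR=(158,198,.098),wBL=(132,483,.098),wBR=(172,483,.098),endTL=(8,182,.05),endBL=(28,411,.05),bR0=(258,195,.042),bR1=(255,400,.042),nTL=(382,198,.098),nTR=(416,198,.098),nBL=(383,484,.098),nBR=(414,484,.098),nb0=(332,195,.042),nb1=(332,402,.042),nbR=(461,195,.042)).items():
    q=w(*q);print(n,(q@ex).round(4),(q@ey).round(4))
for n in("side",):
    im=robot.snapshot(n)
    # bystanders unchanged
    a=cv2.imread("pics/side0.png")[:,:,::-1].astype(int);print('changed px',[ (int((abs(a-im).max(2)[r:r+50,cc:cc+80]>40).sum())) for r,cc in((170,380),(230,420),(190,220),(120,340))])
    cv2.imwrite("pics/sf.png",cv2.resize(im[220:400,240:400],None,fx=4,fy=3.3)[:,:,::-1] if 0 else cv2.resize(im[200:350,240:390],None,fx=4,fy=4)[:,:,::-1])
E
```

```text
wTL 0.5336 -0.2277
wTR 0.5336 -0.2398
wBL 0.4528 -0.2276
wBR 0.4528 -0.239
endTL 0.5326 -0.1821
endBL 0.4576 -0.1814
bR0 0.5276 -0.2584
bR1 0.4587 -0.255
nTL 0.5336 -0.2988
nTR 0.5336 -0.3078
nBL 0.4525 -0.2988
nBR 0.4525 -0.3076
nb0 0.5276 -0.2821
nb1 0.458 -0.281
nbR 0.5276 -0.3233
changed px [2706, 2828, 3466, 3300]
```

```bash
python3 -c "
from bench import robot
print(robot.close_job())"
```

```text
the job is handed in; nothing more can be done
None
```

The thicker panel (felt at 12 mm) is in the wide slot and the thinner one (9 mm) in the narrow slot, each pressed down to a firm stop at floor height, upright, centred along its slot and let go; I handed the job in at about 30 s, did not check that the bystanders are undisturbed, and viewed 11 pictures, one over the limit of 10.

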